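Stack the coupling in its nest and hold the coating probe on the spot

ROBOT

A 6-joint arm with a two-finger parallel gripper is mounted at the origin on the work surface. World frame = base frame: x ahead of the robot, y to its left, z up, the work surface at z = 0. Lengths are in m, angles in rad, forces in N, time in s.
With the tool pointing down it reaches from about 0.325 to 0.75 m from the base axis. Payload 7.6 kg.
Tool frame: the origin (TCP) lies midway between the tips of the shut fingers; the grasp point (between the pads) lies 19 mm behind it; z points along the fingers, y is the line along which they close (so a half turn about z gives the same grasp; the last joint's range is limited). The gripper opens to 85 mm and grips with 20 to 120 N. Pads are 22 mm wide; open, the fingers measure 114 mm over their backs; the gripper's body (76 mm by 85 mm) begins 54 mm behind the grasp point. The pads swing forward as they close: fully open they stand 13 mm farther back than shut.
Start: joints at [1.271, 0.052, 1.401, -0, 1.689, -0.07], TCP at [0.12, 0.511, 0.231] pointing down, gripper open.
Joint ranges: [-2.9, 2.9], [-0.91, 2.17], [0.12, 2.37], [-1.06, 4.2], [0.26, 2.73], [-2.93, 2.93]. Speed limits (rad/s): [2.57, 2.57, 3.01, 3.14, 3.14, 3.14].

INTERFACE

Orientations are given as a unit quaternion [x, y, z, w].
In Python, from bench import monitor, vision, finish_job gives the robot as it stands.
- The arm moves only by the shell command python3 -m handwheel 'ROWS' [FORCE]. ROWS is JSON, a list of rows, each a list of 3 entries, a list of its own where there are three numbers: the shift along the tool's x, y, z in m, then the turn, a rotation vector about the tool's x, y, z in degrees, then the opening, from -1 (shut) to 1 (fully open). In form: [[[x, y, z], [rx, ry, rz], hand], ...]. A call has 1 to 20 rows; each row shifts and turns the commanded pose from where the row before left it, along the tool's axes as they then stand; what a row does not reach is not made up. A row lasts 1/10 s, in which the tool goes at most 50 mm and 8.59 degrees, less where a joint would pass 70% of its speed; a pose out of reach is approached as far as the arm can. A call is refused whole if a number of a shift passes 0.05 or a number of a turn 8.59, either way. A call with a gripper value outside its range is refused whole. The fingers move at their own pace and stop on an object; FORCE is the grip in N (left out, the last holds). Time passes only in rows, so rows that do not move let the fingers close. It gives the time, the measured TCP pose, the force, the opening and the grip force at its end, in the units of the state.
- monitor.observe(): the state, without advancing time (a new reading comes with each control period).
- vision.capture(name): name is "scene" or "top" or "wrist"; returns (picture, depth): 384x512x3 uint8, blue, green, red; 384x512 float32, m along the optical axis (not along the pixel's ray), 0 where there is no reading.
- vision.camera_params(name): a dict with "mtx" (3x3 intrinsics, pixels), "D" ([k1, k2, p1, p2, k3] as OpenCV has them; the pictures are not rectified), "R" (3x3) and "t" (3): a world point X has camera coordinates R X + t. Camera axes: x right, y down, z forward; pixel columns grow to the right and rows downward; lengths in m; the calibration is good to about 2 mm. A picture is of the moment at which its call begins: read the wrist's pose just before it. camera_params takes no time and is no camera call; for the wrist camera it gives the pose at the moment of the call.
- finish_job(): hands the job in; it is judged then, once.
The state is a dict: "t": time; "joints": joint angles; "qvel": joint speeds; "joint_torque": joint torques, N m; "ee_pos": TCP position; "tcp_rot": TCP orientation; "ft_force": force on the tool from outside, world axes, zero at the start; "ft_torque": the same for the moment, N m; "gripper_width": opening from 0.0 (shut) to 1.0 (fully open); "finger_force": force on a finger pad.
Only numpy, scipy, OpenCV 4.12 (cv2) and the standard library are available. Lean on these libraries where they do the work, as an engineer would, in place of code of your own. Each camera call takes 0.05 s, during which the arm holds its last target. There are 200 camera calls.

TASK

In the pin nest, on the dark steel hub already there, set down the brass spacer and then the blue coated disc, red spot up, both squarely seated between the pins and not dropped. Then take the yellow coating probe from its stand and hold it upright with its sprung tip inside the red spot, pressed lightly so that the plunger is about half in (4 of its 8 mm), and finish while still holding it there. Leave the other things on the bench alone.

Things in the scene. Friction and masses are not known exactly. Their poses are not given: they have to be found in the camera images.
- nest: Grey plate 110 x 110 x 12 mm, fixed, with four steel pins (10 mm diameter, last 4 mm conical, tops 52 mm above the bench) at x, y = +-24.4 mm. Origin: centre of underside; z up; x, y along the sides. Parts of 56 mm diameter fit between the pins with 1.5 mm play all round; 38 mm openings between pins face +-x and +-y, for fingers. Seated hub's underside: 12 mm above the origin.
- hub: Dark steel hub, a cylinder 56 mm diameter, 20 mm thick, loose, already seated between the nest's pins. Origin: centre of underside, z up.
- spacer: Brass-coloured disc, 56 mm diameter, 12 mm thick, with a brown round at its centre, about 0.15 kg, flat on the bench. Origin: centre of underside, z up; seated, it lies 32 mm above the nest's origin. It and the blue disc swap places from start to start.
- disc: Blue coated disc, 56 mm diameter, 12 mm thick, about 0.15 kg, lying flat on the bench, red spot up. Origin: centre of underside, z up; seated, it lies 44 mm above the nest's origin and its top 4 mm above the pins.
- spot (a point): Centre of the red spot (12 mm diameter) on the blue disc's top face, 12 mm from the disc's centre along its x.
- stand: White block 70 x 70 mm, top 50 mm above the bench, on a 100 x 100 x 6 mm dark plate, fixed to the bench; a 23 mm wide hole, 45 mm deep, in its top holds the probe upright. Origin: centre of its underside, z up.
- probe: Coating probe, 0.17 kg, upright in the stand. Origin: lower end of its nose, 20 mm above the bench in the stand; z up along the probe, x, y along the sides of its grip. Steel nose 18 mm diameter, z 0 to 30 mm; black flange 40 x 40 mm, z 30 to 36, rests on the stand; yellow square grip 30 x 30 mm, z 36 to 100 mm, dark display on top. Lift it 50 mm to clear the stand.
- tip (a point): Rounded end (5 mm diameter) of the thin red plunger that projects 10 mm below the probe's nose when free: at z = -10 mm in the probe's frame, moving up into the nose as it is pressed.
- plunger (a joint): How far the plunger is pushed into the probe, in m: 0 free, 0.008 fully in. Its spring gives about 0.8 N when it starts to move and 0.8 N more per mm, so about 4 N at half way.
- bare_disc: Bystander: bare steel disc 44 mm diameter, 12 mm thick, no spot, loose. Origin: centre of underside.
- jar: Bystander: small jar with green cap, 48 mm diameter, 60 mm high, loose. Origin: centre of underside.
- gauge_block: Bystander: aluminium block 50 x 35 x 20 mm, loose. Origin: centre of underside.
- screwdriver: Bystander: screwdriver lying on the bench, loose, lying along its x.
- bottle: Bystander: white bottle with blue cap, 60 mm diameter, 140 mm high, loose. Origin: centre of underside.
- mouse: Bystander: white computer mouse 100 x 60 x 32 mm, loose. Origin: centre of underside.
Mind the look-alikes: they are no part of the job. Of the things that look like the spacer, take the one that is nearest to the robot's base at the start.

How it is judged:
By the outcome, as a careful person would: the job done as asked, in the order asked, and still so for the second after the job is handed in, while the arm keeps its last pose, push and grip.
It also fails if it takes over 64 s, if anything falls off the work surface, if the arm or the gripper's body presses on something with over 40 N, if the wrist force passes 120 N, or if a joint passes its speed limit or range.

## Working session

There is one attempt and no reset: what is moved stays moved. The work goes in short steps, Python scripts to look and compute and a shell command to move; the robot and the scene stay as the last step left them, time stands still between calls to the robot, and variables do not carry over. Pictures are saved under pics/ and viewed, at most 14 in all, crops included, and the job is handed in when it is done.

```bash
mkdir -p pics; ls; python3 - <<'E'
from bench import monitor, vision
import cv2, numpy as np
s=monitor.observe(); print({k:np.round(v,3).tolist() for k,v in s.items()})
for n in ("scene","top"):
    im,d=vision.capture(n); np.savez(f"pics/{n}0.npz",im=im,d=d); cv2.imwrite(f"pics/{n}0.png",im)
    p=vision.camera_params(n); print(n,{k:np.round(v,4).tolist() for k,v in p.items()})
E
```

```text
pics
{'t': 0.0, 'joints': [1.271, 0.053, 1.402, 0.0, 1.689, -0.07], 'qvel': [0.0, 0.0, -0.001, 0.001, -0.002, 0.0], 'joint_torque': [0.001, -38.167, -36.019, -0.0, 0.006, 0.0], 'ee_pos': [0.119, 0.511, 0.23], 'tcp_rot': [0.115, 0.993, -0.001, -0.0], 'ft_force': [-0.144, 0.389, -0.151], 'ft_torque': [-0.024, 0.035, -0.004], 'finger_force': 0.0, 'gripper_width': 0.999}
scene {'mtx': [[458.7147, 0.0, 252.103], [0.0, 458.7147, 200.6827], [0.0, 0.0, 1.0]], 'D': [-0.1421, 0.0, 0.0, 0.0, 0.0], 'R': [[0.354, 0.9352, -0.0077], [0.7424, -0.286, -0.6058], [-0.5687, 0.2087, -0.7956]], 't': [-0.2245, -0.4107, 1.6959]}
top {'mtx': [[360.534, 0.0, 255.3489], [0.0, 360.534, 192.6714], [0.0, 0.0, 1.0]], 'D': [-0.0282, 0.0, 0.0, 0.0, 0.0], 'R': [[-0.0015, -0.9997, 0.0259], [-0.9832, -0.0032, -0.1826], [0.1827, -0.0258, -0.9828]], 't': [0.0142, 0.5782, 0.7665]}
```

View pics/top0.png

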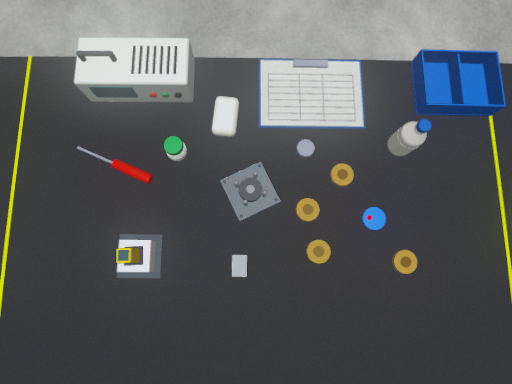

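View pics/scene0.png

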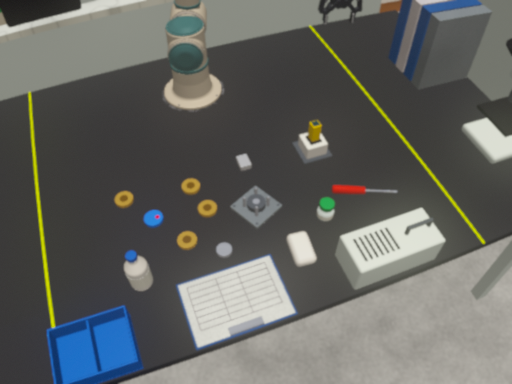

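Top view: brass candidates at (342,174), (308,209), (319,251) and (405,262). The blue disc is at (374,218) with its red spot at (369,217), the nest at (250,190), and the probe in its stand at (124,255)/(139,256). In the scene view the brass ones are at (124,199), (191,186), (207,208) and (187,240), and the nest is at (256,205). I'll take the brass disc with the smallest measured distance to the base.

```bash
cat > h.py <<'E'
import numpy as np, cv2
from bench import monitor, vision
from scipy.spatial.transform import Rotation as Rn
def rays(uv,p):
    uv=np.asarray(uv,float).reshape(-1,1,2)
    n=cv2.undistortPoints(uv,np.array(p["mtx"]),np.array(p["D"])).reshape(-1,2)
    R=np.array(p["R"]);t=np.array(p["t"])
    return -R.T@t, np.c_[n,np.ones(len(n))]@R
def plane(uv,z,p):
    c,d=rays(uv,p); return c+d*((z-c[2])/d[:,2])[:,None]
def tri(uv1,p1,uv2,p2):
    c1,d1=rays(uv1,p1);c2,d2=rays(uv2,p2);d1=d1[0];d2=d2[0]
    s=np.linalg.lstsq(np.c_[d1,-d2],c2-c1,rcond=None)[0]
    a=c1+s[0]*d1;b=c2+s[1]*d2; return (a+b)/2,np.linalg.norm(a-b)
def blobs(im,lo,hi,amin=20,close=0):
    m=cv2.inRange(cv2.cvtColor(im,cv2.COLOR_BGR2HSV),np.array(lo),np.array(hi))
    if close: m=cv2.morphologyEx(m,cv2.MORPH_CLOSE,np.ones((close,close)))
    cs=cv2.findContours(m,cv2.RETR_EXTERNAL,cv2.CHAIN_APPROX_NONE)[0]
    return [c for c in cs if cv2.contourArea(c)>=amin]
def disc(c,z,p):
    "fit circle to contour cast on plane z -> centre, diameter"
    q=plane(c.reshape(-1,2),z,p)
    A=np.c_[2*q[:,:2],np.ones(len(q))];x=np.linalg.lstsq(A,(q[:,:2]**2).sum(1),rcond=None)[0]
    return x[:2],2*np.sqrt(x[2]+x[0]**2+x[1]**2)
def tool(v):
    "world vector -> tool axes"
    return Rn.from_quat(monitor.observe()["tcp_rot"]).inv().apply(v)
BRASS=((15,120,90),(32,255,255));BLUE=((98,150,90),(118,255,255));RED=((0,170,100),(6,255,255))
E
python3 - <<'E'
from h import *
for n in ("top","scene"):
    im=np.load(f"pics/{n}0.npz")["im"];p=vision.camera_params(n);print(n)
    def show(nm,cs,z):
        for c in cs:
            x,D=disc(c,z,p);uv=c.reshape(-1,2).mean(0)
            print(nm,uv.round(1),"xy",x.round(4),"D",round(D,4),"area",cv2.contourArea(c),"r",round(np.hypot(*x),4))
    show("brass",blobs(im,*BRASS,30,5),.012)
    show("blue",blobs(im,*BLUE,60,7),.012)
    show("red",blobs(im,*RED,4),.012)
    box=(215,155,290,225) if n=="top" else (222,178,290,232)
    x0,y0,x1,y1=box;g=im[y0:y1,x0:x1]
    m=cv2.inRange(cv2.cvtColor(g,cv2.COLOR_BGR2GRAY),60,255);m=cv2.morphologyEx(m,cv2.MORPH_CLOSE,np.ones((9,9)))
    c=max(cv2.findContours(m,0,1)[0],key=cv2.contourArea)
    b=cv2.approxPolyDP(c,6,True).reshape(-1,2)+[x0,y0]; q=plane(b,.012,p)
    print("nest",b.tolist(),q[:,:2].round(4).tolist(),"c",q[:,:2].mean(0).round(4),[round(float(np.linalg.norm(q[i]-q[i-1])),4) for i in range(len(q))],
      [round(float(np.degrees(np.arctan2(*(q[i]-q[i-1])[[1,0]]))%90),1) for i in range(len(q))])
    x0,y0,x1,y1=(100,225,175,290) if n=="top" else (285,112,340,170)
    g=im[y0:y1,x0:x1]; cv2.imwrite(f"pics/st_{n}.png",cv2.resize(g,None,fx=6,fy=6))
a=cv2.resize(np.load("pics/top0.npz")["im"][150:290,205:425],None,fx=3.5,fy=3.5,interpolation=cv2.INTER_CUBIC);cv2.imwrite("pics/crop.png",a)
b=np.hstack([cv2.resize(cv2.imread("pics/st_top.png"),(390,360)),cv2.resize(cv2.imread("pics/st_scene.png"),(341,360))]);cv2.imwrite("pics/st.png",b)
E
```

```text
top
brass [404.6 261.4] xy [ 0.4229 -0.3363] D 0.0553 area 432.5 r 0.5403
brass [127.1 255. ] xy [0.439  0.3093] D 0.0476 area 310.0 r 0.537
brass [317.9 251.2] xy [ 0.4475 -0.1324] D 0.0545 area 429.5 r 0.4667
brass [307.3 209.2] xy [ 0.5464 -0.1099] D 0.0545 area 405.5 r 0.5573
brass [341.9 174.4] xy [ 0.6322 -0.1965] D 0.0547 area 383.0 r 0.662
brass [501.7 206.8] xy [ 0.5615 -0.2989] D 0.6385 area 421.0 r 0.6361
brass [ 13.2 185. ] xy [0.6195 0.1035] D 1.0446 area 664.5 r 0.6281
blue [373.4 218.2] xy [ 0.5251 -0.2682] D 0.0555 area 415.5 r 0.5897
blue [454.1  87.3] xy [ 0.8713 -0.5094] D 0.2453 area 5695.5 r 1.0093
red [131.2 170.7] xy [0.6383 0.3123] D 0.0701 area 375.5 r 0.7106
nest [[215, 155], [215, 224], [289, 224], [289, 155]] [[0.6786, 0.1116], [0.5108, 0.1084], [0.5109, -0.0656], [0.6797, -0.0688]] c [0.595  0.0214] [0.1804, 0.1679, 0.174, 0.1688] [0.3, 1.1, 0.1, 88.9]
scene
brass [186.7 239.8] xy [ 0.6351 -0.1968] D 0.0581 area 279.5 r 0.6649
brass [206.9 208. ] xy [ 0.5491 -0.1102] D 0.0594 area 253.0 r 0.5601
brass [123.5 198.7] xy [ 0.4251 -0.3375] D 0.0606 area 239.0 r 0.5428
brass [190.4 185.9] xy [ 0.4501 -0.1329] D 0.061 area 235.0 r 0.4693
brass [314.1 130.2] xy [0.3667 0.3269] D 0.0786 area 220.0 r 0.4912
brass [ 39.5 209.2] xy [ 0.2943 -0.5371] D 0.5884 area 837.5 r 0.6125
brass [399.  134.7] xy [0.3969 0.4111] D 0.7725 area 774.0 r 0.5714
blue [ 93.2 348.8] xy [ 0.8549 -0.5036] D 0.2201 area 5519.0 r 0.9922
blue [130.6 255.2] xy [ 0.6284 -0.3578] D 0.0314 area 83.5 r 0.7232
blue [153. 218.] xy [ 0.5274 -0.269 ] D 0.0581 area 247.0 r 0.5921
blue [451.7   4.4] xy [-0.1682  1.3432] D 0.2121 area 325.5 r 1.3537
red [348. 189.] xy [0.6351 0.3128] D 0.0688 area 221.0 r 0.708
nest [[222, 178], [222, 231], [289, 231], [289, 178]] [[0.4559, -0.0322], [0.6426, -0.0945], [0.7108, 0.083], [0.5306, 0.1614]] c [0.585  0.0294] [0.2075, 0.1968, 0.1902, 0.1965] [68.9, 71.5, 69.0, 66.5]
```

View pics/crop.png

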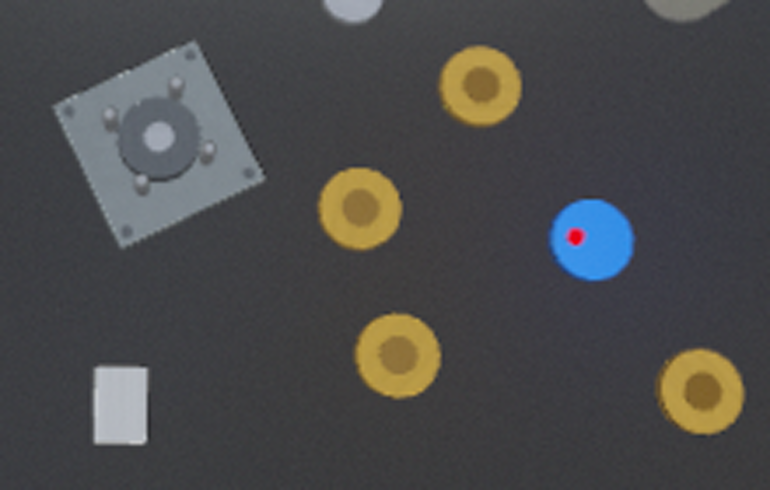

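View pics/st.png

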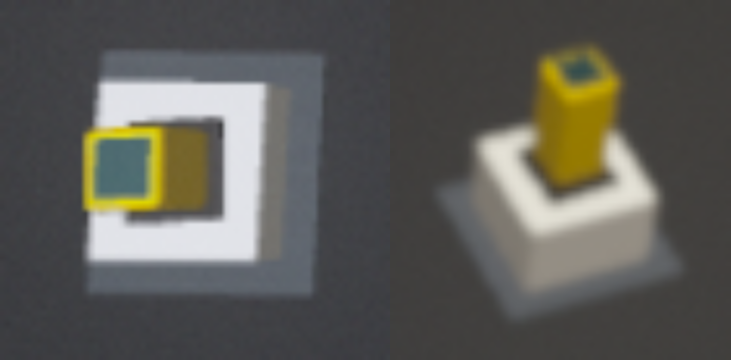

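The crop confirms four equal brass discs. The one at top pixel (318,251), crop (398,355), is the nearest at r ≈ 0.467 m, against 0.54, 0.56 and 0.66 for the others. The blue disc at crop (592,239) has its red spot up. The stand crop shows the probe upright with its sides roughly along the stand's. I'll move over the chosen spacer.

```bash
python3 -m handwheel '[[[-0.0312,-0.0367,0.002],[0,0,0],1],[[-0.0312,-0.0367,0.002],[0,0,0],1],[[-0.0312,-0.0367,0.002],[0,0,0],1],[[-0.0312,-0.0367,0.002],[0,0,0],1],[[-0.0312,-0.0367,0.002],[0,0,0],1],[[-0.0312,-0.0367,0.002],[0,0,0],1],[[-0.0312,-0.0367,0.002],[0,0,0],1],[[-0.0312,-0.0367,0.002],[0,0,0],1],[[-0.0312,-0.0367,0.002],[0,0,0],1],[[-0.0312,-0.0367,0.002],[0,0,0],1],[[-0.0312,-0.0367,0.002],[0,0,0],1],[[-0.0312,-0.0367,0.002],[0,0,0],1],[[-0.0312,-0.0367,0.002],[0,0,0],1],[[-0.0312,-0.0367,0.002],[0,0,0],1],[[-0.0312,-0.0367,0.002],[0,0,0],1]]'
python3 -m handwheel '[[[0,0,0],[0,0,8.5],1],[[0,0,0],[0,0,8.5],1],[[0,0,0],[0,0,8.5],1],[[0,0,0],[0,0,8.5],1],[[0,0,0],[0,0,8.5],1],[[0,0,0],[0,0,8.5],1],[[0,0,0],[0,0,8.5],1],[[0,0,0],[0,0,8.5],1],[[0,0,0],[0,0,8.5],1],[[0,0,0],[0,0,8.5],1],[[0,0,0],[0,0,8.5],1],[[0,0,0],[0,0,8.5],1],[[0,0,0],[0,0,8.5],1],[[0,0,0],[0,0,8.5],1],[[0,0,0],[0,0,8.5],1],[[0,0,0],[0,0,8.5],1],[[0,0,0],[0,0,6],1],[[0,0,0],[0,0,0],1]]'
cat >> h.py <<'E'
def square(c,z,p):
    q=plane(c.reshape(-1,2),z,p)[:,:2].astype(np.float32)
    r=cv2.minAreaRect(q); return np.array(r[0]),r[1],r[2]
E
python3 - <<'E'
from h import *
for n,b in (("top",(212,152,290,228)),("scene",(222,178,292,234))):
    im=np.load(f"pics/{n}0.npz")["im"];p=vision.camera_params(n);x0,y0,x1,y1=b
    g=cv2.cvtColor(im[y0:y1,x0:x1],cv2.COLOR_BGR2GRAY);th,m=cv2.threshold(g,0,255,cv2.THRESH_OTSU)
    m=cv2.morphologyEx(cv2.inRange(g,80,255),cv2.MORPH_CLOSE,np.ones((9,9)))
    c=max(cv2.findContours(m,0,1)[0],key=cv2.contourArea)+[x0,y0]
    print(n,th,square(c,.012,p))
p=vision.camera_params("wrist");s=monitor.observe();im,d=vision.capture("wrist");cv2.imwrite("pics/w1.png",im)
print(np.round(s["ee_pos"],4),np.round(s["tcp_rot"],4),np.round(p["mtx"],1).tolist(),np.round(p["D"],3))
R=np.array(p["R"]);print("cam",-R.T@p["t"],R.round(3).tolist())
for c in blobs(im,*BRASS,200,7)+blobs(im,*BLUE,200,7): print(c.reshape(-1,2).mean(0),disc(c,.012,p),cv2.contourArea(c))
E
```

```text
t: 1.6
ee_pos: [0.4502, -0.1335, 0.2008]
tcp_rot: [0.115, 0.993, 0.0, -0.0]
ft_force: [0.3, 0.3, 0.8]
gripper_width: 0.997
finger_force: 0.0
t: 3.4
ee_pos: [0.4497, -0.1313, 0.2009]
tcp_rot: [0.977, 0.215, -0.0, -0.0]
ft_force: [-0.3, -0.5, 0.9]
gripper_width: 1.001
finger_force: 0.0
top 96.0 (array([0.5909844 , 0.02704059]), (0.11144240945577621, 0.11064685881137848), 25.854413986206055)
scene 94.0 (array([0.59372169, 0.02741395]), (0.11842848360538483, 0.1165996789932251), 25.756126403808594)
[ 0.4497 -0.1313  0.2009] [ 9.767e-01  2.146e-01 -3.000e-04 -3.000e-04] [[290.8, 0.0, 253.3], [0.0, 290.8, 190.8], [0.0, 0.0, 1.0]] [0.023 0.    0.    0.    0.   ]
cam [ 0.52068308 -0.09979324  0.34374512] [[0.42, -0.908, -0.002], [-0.865, -0.401, 0.301], [-0.274, -0.125, -0.953]]
[392.17213115 250.30327869] (array([ 0.42645373, -0.33686785]), np.float64(0.05785604746903168)) 1431.0
[254.56716418 169.80597015] (array([ 0.44884062, -0.13410022]), np.float64(0.055844613243109374)) 1745.0
[274.35714286  78.48701299] (array([ 0.54750411, -0.11124888]), np.float64(0.05533332788064083)) 2290.0
[388.11235955  32.47191011] (array([ 0.63338617, -0.19695061]), np.float64(0.05733663679309003)) 2871.0
[389.76388889 157.70138889] (array([ 0.52634167, -0.26880327]), np.float64(0.05780023537170541)) 1980.0
```

View pics/w1.png

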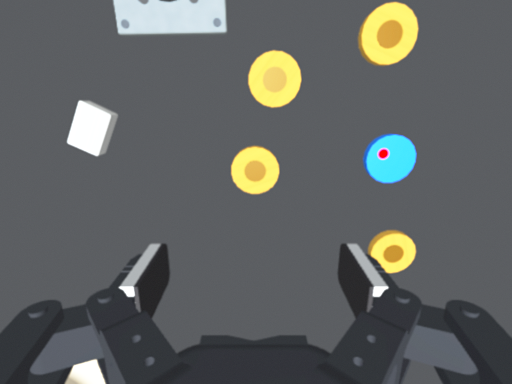

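The wrist view shows the spacer at (255,170), with the blue disc at (390,158) and its red spot at (383,154). The nest edge is at the top, and the fingers are at about (150,270) and (360,270). The wrist estimate (0.449, -0.134) agrees with the other cameras within 2 mm, so I'll descend and grasp.

```bash
python3 -m handwheel '[[[-0.002,0.0022,0.04],[0,0,-1],1],[[0,0,0.04],[0,0,0],1],[[0,0,0.04],[0,0,0],1],[[0,0,0.04],[0,0,0],1],[[0,0,0.025],[0,0,0],1],[[0,0,0.01],[0,0,0],1],[[0,0,0.005],[0,0,0],1],[[0,0,0],[0,0,0],1],[[0,0,0],[0,0,0],1]]'
python3 -m handwheel '[[[0,0,0],[0,0,0],-1],[[0,0,0],[0,0,0],-1],[[0,0,0],[0,0,0],-1],[[0,0,0],[0,0,0],-1],[[0,0,0],[0,0,0],-1],[[0,0,0],[0,0,0],-1],[[0,0,0],[0,0,0],-1],[[0,0,0],[0,0,0],-1]]' 40
```

```text
t: 4.35
ee_pos: [0.45, -0.1346, 0.0028]
tcp_rot: [0.975, 0.224, 0.001, 0.001]
ft_force: [-0.5, -0.1, -0.2]
gripper_width: 1.0
finger_force: 0.0
t: 5.15
ee_pos: [0.4496, -0.1344, 0.0026]
tcp_rot: [0.975, 0.224, 0.001, 0.0]
ft_force: [-2.2, 1.7, 7.1]
gripper_width: 0.631
finger_force: 40.6
```

```bash
python3 -m handwheel '[[[0,0,-0.01],[0,0,0],-1],[[0,0,-0.03],[0,0,0],-1],[[0,0,-0.04],[0,0,0],-1],[[0.02,-0.01,-0.02],[0,0,0],-1],[[0.04,-0.02,0],[0,0,0],-1],[[0.04,-0.025,0],[0,0,0],-1],[[0.03,-0.02,0],[0,0,0],-1],[[0.008,-0.008,0],[0,0,0],-1],[[0,0,0],[0,0,0],-1],[[0,0,0],[0,0,0],-1],[[0,0,0],[0,0,0],-1]]' 60
cat >> h.py <<'E'
def wrist(f):
    p=vision.camera_params("wrist");s=monitor.observe();im,d=vision.capture("wrist");cv2.imwrite(f"pics/{f}.png",im);np.save(f"pics/{f}.npy",d)
    return im,d,p,s
def where(xy,s):
    "world xy -> offset in tool axes from TCP"
    return Rn.from_quat(s["tcp_rot"]).inv().apply(np.r_[xy,s["ee_pos"][2]]-s["ee_pos"])[:2]
E
python3 - <<'E'
from h import *
im,d,p,s=wrist("w2")
print(np.round(s["ee_pos"],4),Rn.from_quat(s["tcp_rot"]).as_matrix().round(4).tolist(),s["ft_force"])
for c in blobs(im,*BRASS,200,7): x,D=disc(c,s["ee_pos"][2]+.010,p);print(c.reshape(-1,2).mean(0),x,D,where(x,s))
E
```

```text
t: 6.25
ee_pos: [0.5365, -0.0006, 0.1013]
tcp_rot: [0.975, 0.223, -0.0, 0.0]
ft_force: [0.8, -0.7, -3.0]
gripper_width: 0.615
finger_force: 63.4
[ 0.5365 -0.0006  0.1013] [[0.9007, 0.4344, -0.0003], [0.4344, -0.9007, -0.0002], [-0.0004, 0.0001, -1.0]] [ 0.84984203 -0.66628956 -2.96111124]
[370.25       234.28888889] [ 0.5736659  -0.04880408] 0.03330127860294987 [0.01250197 0.05954866]
[253.33783784 252.02702703] [ 0.53805988 -0.00087403] 0.05653343894024263 [0.00125374 0.00090946]
[498.16981132 192.53459119] [ 0.61855185 -0.09159654] 0.025059930103492275 [0.03434061 0.11759189]
```

View pics/w2.png

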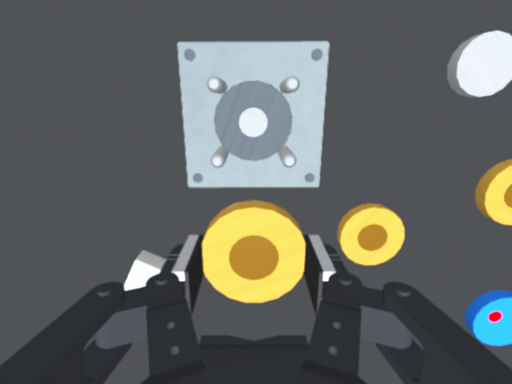

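The view shows the spacer at (253,255) squarely between the fingers, and the nest square ahead with its hub at (253,121) and pin tops near (215,84), (292,84), (218,160) and (289,160). I'll measure the spacer's centre (brown round) against the nest using this same picture.

```bash
cat >> h.py <<'E'
def nest(im,p,s,box):
    x0,y0,x1,y1=box;h=cv2.cvtColor(im,cv2.COLOR_BGR2HSV)[y0:y1,x0:x1]
    g=h[:,:,2];m=cv2.morphologyEx(cv2.inRange(h,np.array((0,0,110)),np.array((180,90,255))),cv2.MORPH_CLOSE,np.ones((25,25)))
    c=max(cv2.findContours(m,0,1)[0],key=cv2.contourArea)+[x0,y0]
    q=square(c,.012,p);print("plate",q,"tool",where(q[0],s).round(4)); return q
E
python3 - <<'E'
from h import *
from scipy import ndimage
p=vision.camera_params("wrist");s=monitor.observe();im=cv2.imread("pics/w2.png")
hsv=cv2.cvtColor(im,cv2.COLOR_BGR2HSV)
for q in ((253,258),(253,230),(253,205),(253,122),(253,95),(215,84),(185,120)): print(q,hsv[q[1],q[0]])
nest(im,p,s,(165,30,340,195))
zt=s["ee_pos"][2]+.0094
def cen(lo,hi,box,z,nm):
    x0,y0,x1,y1=box;m=cv2.inRange(hsv[y0:y1,x0:x1],np.array(lo),np.array(hi));m=cv2.morphologyEx(m,cv2.MORPH_OPEN,np.ones((3,3)))
    c=max(cv2.findContours(m,0,1)[0],key=cv2.contourArea)+[x0,y0]
    x,D=disc(c,z,p);print(nm,x.round(4),round(D,4),"tool",where(x,s).round(4))
v=hsv[258,253,2];w=hsv[230,253,2];t=(int(v)+int(w))//2
cen((10,80,80),(35,255,t),(220,228,290,285),zt,"brown")
cen((15,80,(int(hsv[205,253,2])+int(w))//2),(40,255,255),(195,195,312,310),zt,"brass top")
cen((0,0,215),(180,60,255),(233,100,275,145),.032,"hub white")
E
```

```text
(253, 258) [ 19 190 187]
(253, 230) [ 26 151 253]
(253, 205) [ 20 171 174]
(253, 122) [103  12 252]
(253, 95) [105  38 160]
(215, 84) [104  13 250]
(185, 120) [102  35 218]
plate (array([0.59328496, 0.02612128]), (0.12236148864030838, 0.1279647946357727), 25.8027286529541) tool [0.0627 0.0005]
brown [ 0.5362 -0.0018] 0.0251 tool [-0.0009  0.0009]
brass top [ 0.5365 -0.0017] 0.0546 tool [-0.0005  0.0009]
hub white [0.5925 0.0258] 0.0198 tool [0.0618 0.0005]
```

```bash
python3 - <<'E'
from h import *
p=vision.camera_params("wrist");s=monitor.observe();im=cv2.imread("pics/w2.png");hsv=cv2.cvtColor(im,cv2.COLOR_BGR2HSV)
P=[]
for i,(u,v) in enumerate(((215,84),(292,84),(289,160),(218,160))):
    m=cv2.inRange(hsv[v-12:v+13,u-12:u+13],(0,0,238),(180,40,255))
    n,l,st,c=cv2.connectedComponentsWithStats(m);k=1+st[1:,4].argmax();uv=c[k]+[u-12,v-12]
    x=plane(uv,.050,p)[0];P.append(x[:2]);print(uv.round(1),st[k,4],x.round(4),where(x[:2],s).round(4))
P=np.array(P);print("pins mean",P.mean(0),"tool",where(P.mean(0),s).round(4),"sides",np.linalg.norm(P-np.roll(P,1,0),axis=1).round(4))
g=cv2.cvtColor(im,cv2.COLOR_BGR2GRAY)
m=cv2.inRange(g[30:197,150:360],130,255);c=max(cv2.findContours(m,0,1)[0],key=cv2.contourArea)+[150,30]
b=cv2.approxPolyDP(cv2.convexHull(c),5,True).reshape(-1,2);q=plane(b,.012,p)[:,:2];print(b.tolist(),"c",q.mean(0).round(4),"tool",where(q.mean(0),s).round(4),np.linalg.norm(q-np.roll(q,1,0),axis=1).round(4),
 np.degrees(np.arctan2(*(q-np.roll(q,1,0)).T[::-1]))%90)
E
```

```text
[213.3  83.5] 54 [0.6042 0.0588 0.05  ] [ 0.0867 -0.0242]
[292.3  83.4] 57 [0.6257 0.0143 0.05  ] [0.0867 0.0252]
[289.3 161.1] 43 [ 0.5813 -0.0071  0.05  ] [0.0375 0.0253]
[216.8 161.1] 44 [0.5599 0.0372 0.05  ] [ 0.0374 -0.0239]
pins mean [0.59277788 0.02580095] tool [0.0621 0.0006] sides [0.0493 0.0494 0.0493 0.0492]
[[327, 41], [318, 186], [189, 187], [177, 43]] c [0.5927 0.026 ] tool [0.0621 0.0004] [0.1075 0.1082 0.1074 0.1079] [26.46260543 26.36451741 26.26380537 26.39033877]
```

The pin square measures 49.3 mm (should be 48.8) and the plate sides about 108 mm, so the scale holds. The nest centre is at tool (0.0621, 0.0005) and the spacer at (-0.0007, 0.0009). I'll shift over and go down to just above the pins, then re-measure.

```bash
python3 -m handwheel '[[[0.03,-0.0004,0],[0,0,0],-1],[[0.0328,0,0.01],[0,0,0],-1],[[0,0,0.02],[0,0,0],-1],[[0,0,0.01],[0,0,0],-1],[[0,0,0],[0,0,0],-1],[[0,0,0],[0,0,0],-1],[[0,0,0],[0,0,0],-1]]'
python3 - <<'E'
from h import *
im,d,p,s=wrist("w3");hsv=cv2.cvtColor(im,cv2.COLOR_BGR2HSV)
print(np.round(s["ee_pos"],4));zt=s["ee_pos"][2]+.0094
m=cv2.morphologyEx(cv2.inRange(hsv,(10,80,80),(35,255,220)),cv2.MORPH_OPEN,np.ones((3,3)));m[:228]=0;m[290:]=0;m[:,:218]=0;m[:,292:]=0
c=max(cv2.findContours(m,0,1)[0],key=cv2.contourArea);x,D=disc(c,zt,p);print("brown",D,where(x,s).round(4))
m=cv2.inRange(hsv,(0,0,238),(180,40,255));n,l,st,cc=cv2.connectedComponentsWithStats(m)
for k in range(1,n):
    x=plane(cc[k],.05,p)[0];w=where(x[:2],s)
    if st[k,4]>15 and abs(w).max()<.04: print(cc[k].round(1),st[k,4],w.round(4))
E
```

```text
t: 7.0
ee_pos: [0.5938, 0.0279, 0.0627]
tcp_rot: [0.975, 0.223, 0.001, 0.0]
ft_force: [0.3, -1.1, -1.1]
gripper_width: 0.617
finger_force: 63.4
[0.5938 0.0279 0.0627]
brown 0.024933637885597493 [-0.0009  0.001 ]
[210.7 202. ] 63 [ 0.0218 -0.0233]
[297.9 201.7] 63 [0.0221 0.0262]
```

View pics/w3.png

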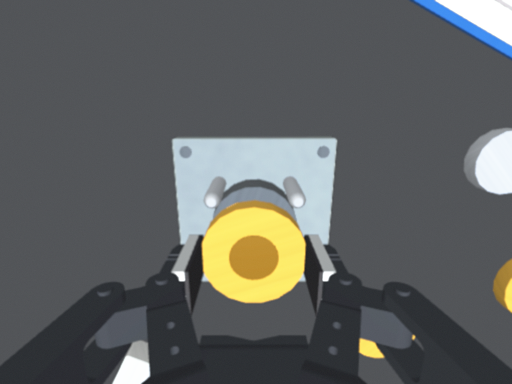

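The view shows the spacer at (253,257) over the nest, with the far pin tops at (211,202) and (298,202). The spacer needs about -1.0 mm in tool x and +0.5 mm in y. I'll correct that and lower slowly.

```bash
python3 -m handwheel '[[[-0.001,0.0005,0],[0,0,0],-1],[[0,0,0.006],[0,0,0],-1],[[0,0,0.005],[0,0,0],-1],[[0,0,0.004],[0,0,0],-1],[[0,0,0.004],[0,0,0],-1],[[0,0,0.003],[0,0,0],-1],[[0,0,0],[0,0,0],-1],[[0,0,0],[0,0,0],-1]]'
python3 -m handwheel '[[[0,0,0.002],[0,0,0],-1],[[0,0,0.002],[0,0,0],-1],[[0,0,0],[0,0,0],-1]]'
python3 -m handwheel '[[[0,0,0.001],[0,0,0],-1],[[0,0,0],[0,0,0],-1]]'
```

```text
t: 7.85
ee_pos: [0.5928, 0.0275, 0.0393]
tcp_rot: [0.975, 0.224, 0.0, -0.0]
ft_force: [-0.2, -0.1, -2.7]
gripper_width: 0.616
finger_force: 63.4
t: 8.15
ee_pos: [0.5927, 0.0274, 0.0351]
tcp_rot: [0.975, 0.224, -0.0, -0.0]
ft_force: [0.2, 0.4, -2.2]
gripper_width: 0.618
finger_force: 63.4
t: 8.35
ee_pos: [0.5928, 0.0275, 0.035]
tcp_rot: [0.975, 0.224, 0.0, 0.0]
ft_force: [-2.7, -0.6, 3.7]
gripper_width: 0.618
finger_force: 64.0
```

Contact force rose at z = 0.035, which is the expected seating height. I'll release, rise and check the seat numerically.

```bash
python3 -m handwheel '[[[0,0,-0.0005],[0,0,0],-0.2],[[0,0,0],[0,0,0],0.6],[[0,0,0],[0,0,0],1],[[0,0,0],[0,0,0],1],[[0,0,0],[0,0,0],1],[[0,0,-0.02],[0,0,0],1],[[0,0,-0.04],[0,0,0],1],[[-0.03,0.01,-0.04],[0,0,0],1],[[-0.03,0,0],[0,0,0],1],[[0,0,0],[0,0,0],1]]' 
cat >> h.py <<'E'
def pins(im,p,s,near,lo=238):
    "pin-top blobs near the expected nest centre -> tool xy"
    m=cv2.inRange(cv2.cvtColor(im,cv2.COLOR_BGR2HSV),(0,0,lo),(180,40,255));n,l,st,cc=cv2.connectedComponentsWithStats(m);o=[]
    for k in range(1,n):
        x=plane(cc[k],.051,p)[0,:2]
        if 10<st[k,4]<200 and .025<np.linalg.norm(x-near)<.043: o.append(x);print("pin",cc[k].round(1),st[k,4],x.round(4),where(x,s).round(4))
    return np.array(o)
def circ(im,p,s,lo,hi,near,z,nm,r=.03):
    "largest blob of colour near a world xy at height z"
    m=cv2.morphologyEx(cv2.inRange(cv2.cvtColor(im,cv2.COLOR_BGR2HSV),np.array(lo),np.array(hi)),cv2.MORPH_OPEN,np.ones((3,3)));best=None
    for c in cv2.findContours(m,0,1)[0]:
        if len(c)<6: continue
        x,D=disc(c,z,p)
        if np.linalg.norm(x-near)<r and (best is None or D>best[1]) and D<.1: best=(x,D)
    if best is None: print(nm,"none");return
    print(nm,best[0].round(4),round(best[1],4),"tool",where(best[0],s).round(4)); return best[0]
E
python3 - <<'E'
from h import *
im,d,p,s=wrist("w4");N=np.array([.5925,.0262]);print(np.round(s["ee_pos"],4))
P=pins(im,p,s,N);print(P.mean(0))
circ(im,p,s,(10,80,80),(35,255,220),N,.044,"brown",.01)
circ(im,p,s,(15,80,215),(40,255,255),N,.044,"brass top",.02)
m=cv2.inRange(cv2.cvtColor(im,cv2.COLOR_BGR2HSV),(15,80,215),(40,255,255));uv=np.argwhere((m>0)&(d>0))[:,::-1]
X=plane(uv,.044,p);k=np.linalg.norm(X[:,:2]-N,axis=1)<.025
R=np.array(p["R"]);c,ry=rays(uv[k],p);W=c+ry*d[uv[k][:,1],uv[k][:,0]][:,None]
A=np.c_[W[:,:2]-N,np.ones(len(W))];print("top plane tilt,z",np.linalg.lstsq(A,W[:,2],rcond=None)[0].round(4))
E
```

```text
t: 9.35
ee_pos: [0.5421, -0.0085, 0.1353]
tcp_rot: [0.975, 0.223, 0.001, 0.0]
ft_force: [0.1, 0.1, -0.6]
gripper_width: 0.997
finger_force: 0.0
[ 0.5421 -0.0085  0.1353]
pin [206.1  87.9] 43 [0.6042 0.0589] [ 0.0853 -0.0338]
pin [272.9  87.9] 43 [0.6256 0.0148] [0.0853 0.0153]
pin [209.4 154.1] 35 [0.5602 0.0375] [ 0.0363 -0.0336]
pin [271.6 153.8] 35 [ 0.5817 -0.0064] [0.0366 0.0153]
[0.59295307 0.02620362]
brown none
brass top [0.5925 0.0266] 0.0544 tool [ 0.0606 -0.0097]
top plane tilt,z [-0.0005 -0.0001  0.0444]
```

The spacer is seated: top plane at 0.0444 with no tilt, centred within 0.5 mm. Next is the blue disc.

```bash
python3 -m handwheel '[[[-0.0212,0.0379,0],[0,0,0],1],[[-0.0212,0.0379,0],[0,0,0],1],[[-0.0212,0.0379,0],[0,0,0],1],[[-0.0212,0.0379,0],[0,0,0],1],[[-0.0212,0.0379,0],[0,0,0],1],[[-0.0212,0.0379,0],[0,0,0],1],[[0,0,0],[0,0,0],1],[[0,0,0],[0,0,0],1]]'
python3 - <<'E'
from h import *
im,d,p,s=wrist("w5");print(np.round(s["ee_pos"],4));N=np.array([.526,-.2685])
hsv=cv2.cvtColor(im,cv2.COLOR_BGR2HSV)
a=circ(im,p,s,(90,120,200),(118,255,255),N,.012,"blue top")
a=circ(im,p,s,(90,120,80),(118,255,255),N,.012,"blue all")
for lo,hi in (((0,120,100),(8,255,255)),((165,120,100),(180,255,255))): circ(im,p,s,lo,hi,N,.012,"red")
E
```

```text
t: 10.2
ee_pos: [0.5283, -0.2678, 0.133]
tcp_rot: [0.975, 0.223, -0.0, -0.001]
ft_force: [0.3, 0.5, -0.1]
gripper_width: 0.999
finger_force: 0.0
[ 0.5283 -0.2678  0.133 ]
blue top [ 0.5265 -0.2703] 0.0562 tool [-0.0026  0.0015]
blue all [ 0.5268 -0.2702] 0.0572 tool [-0.0024  0.0016]
red [ 0.528  -0.2585] 0.0066 tool [ 0.0038 -0.0085]
red none
```

```bash
python3 -m handwheel '[[[-0.0026,0.0015,0.03],[0,0,0],1],[[0,0,0.04],[0,0,0],1],[[0,0,0.035],[0,0,0],1],[[0,0,0.018],[0,0,0],1],[[0,0,0.006],[0,0,0],1],[[0,0,0.002],[0,0,0],1],[[0,0,0],[0,0,0],1],[[0,0,0],[0,0,0],1]]'
python3 -m handwheel '[[[0,0,0],[0,0,0],-1],[[0,0,0],[0,0,0],-1],[[0,0,0],[0,0,0],-1],[[0,0,0],[0,0,0],-1],[[0,0,0],[0,0,0],-1],[[0,0,0],[0,0,0],-1],[[0,0,0],[0,0,0],-1]]' 40
```

```text
t: 11.05
ee_pos: [0.5274, -0.2701, 0.0046]
tcp_rot: [0.975, 0.224, 0.001, 0.001]
ft_force: [0.0, -0.9, -0.4]
gripper_width: 1.002
finger_force: 0.0
t: 11.75
ee_pos: [0.5267, -0.27, 0.0042]
tcp_rot: [0.975, 0.224, 0.0, 0.0]
ft_force: [-1.9, 2.5, 5.6]
gripper_width: 0.623
finger_force: 40.9
```

```bash
python3 -m handwheel '[[[0,0,-0.01],[0,0,0],-1],[[0,0,-0.03],[0,0,0],-1],[[0,0,-0.04],[0,0,0],-1],[[0.008,-0.014,-0.02],[0,0,0],-1],[[0.02,-0.037,0],[0,0,0],-1],[[0.02,-0.037,0],[0,0,0],-1],[[0.02,-0.037,0],[0,0,0],-1],[[0.02,-0.037,0],[0,0,0],-1],[[0.02,-0.037,0],[0,0,0],-1],[[0.014,-0.026,0],[0,0,0],-1],[[0.006,-0.013,0],[0,0,0],-1],[[0,0,0],[0,0,0],-1],[[0,0,0],[0,0,0],-1],[[0,0,0],[0,0,0],-1]]' 60
python3 - <<'E'
from h import *
im,d,p,s=wrist("w6");N=np.array([.5928,.0262]);print(np.round(s["ee_pos"],4))
P=pins(im,p,s,N);print(P.mean(0),where(P.mean(0),s))
e=np.array(s["ee_pos"]);zt=e[2]+.012-.0042
circ(im,p,s,(90,120,200),(118,255,255),e[:2],zt,"blue top")
circ(im,p,s,(90,120,80),(118,255,255),e[:2],zt,"blue all")
circ(im,p,s,(0,120,100),(8,255,255),e[:2],zt,"red")
m=cv2.inRange(cv2.cvtColor(im,cv2.COLOR_BGR2HSV),(90,120,200),(118,255,255));uv=np.argwhere((m>0)&(d>0))[:,::-1]
X=plane(uv,zt,p);k=np.linalg.norm(X[:,:2]-e[:2],axis=1)<.024
c,ry=rays(uv[k],p);W=c+ry*d[uv[k][:,1],uv[k][:,0]][:,None]
A=np.c_[W[:,:2]-e[:2],np.ones(len(W))];print("tilt,z",np.linalg.lstsq(A,W[:,2],rcond=None)[0].round(4),zt)
E
```

```text
t: 13.15
ee_pos: [0.5379, -0.0011, 0.103]
tcp_rot: [0.975, 0.223, -0.0, 0.0]
ft_force: [1.0, -0.8, -1.5]
gripper_width: 0.607
finger_force: 63.2
[ 0.5379 -0.0011  0.103 ]
pin [212.1  85.4] 50 [0.6041 0.0586] [ 0.0856 -0.0251]
pin [290.1  85.2] 51 [0.6255 0.0145] [0.0857 0.024 ]
pin [215.3 162.1] 39 [0.56   0.0373] [ 0.0366 -0.025 ]
pin [287.5 162. ] 40 [ 0.5814 -0.007 ] [0.0367 0.0242]
[0.59275387 0.02586342] [ 0.06113571 -0.00048818]
blue top [ 0.5383 -0.0019] 0.0555 tool [0.     0.0008]
blue all [ 0.5392 -0.0015] 0.0572 tool [0.001  0.0009]
red [0.5395 0.0096] 0.0096 tool [ 0.0061 -0.009 ]
tilt,z [-0.0043  0.0013  0.1108] 0.11082499110263128
```

```bash
python3 -m handwheel '[[[0.03,-0.0013,0],[0,0,0],-1],[[0.03,0,0.012],[0,0,0],-1],[[0,0,0.015],[0,0,0],-1],[[0,0,0.01],[0,0,0],-1],[[0,0,0],[0,0,0],-1],[[0,0,0],[0,0,0],-1],[[0,0,0],[0,0,0],-1]]'
python3 - <<'E'
from h import *
im,d,p,s=wrist("w7");N=np.array([.5928,.0262]);print(np.round(s["ee_pos"],4))
P=pins(im,p,s,N)
e=np.array(s["ee_pos"]);zt=e[2]+.012-.0042
circ(im,p,s,(90,120,200),(118,255,255),e[:2],zt,"blue top")
print("nest from far pins",where(P.mean(0),s)-[.0244,0] if len(P)==2 else P, "nest from before",where([.59285,.0260],s))
E
```

```text
t: 13.9
ee_pos: [0.5916, 0.027, 0.0671]
tcp_rot: [0.975, 0.223, 0.001, 0.0]
ft_force: [1.1, -0.1, -0.8]
gripper_width: 0.609
finger_force: 63.2
[0.5916 0.027  0.0671]
pin [211.8 195. ] 69 [0.6039 0.0585] [ 0.0248 -0.023 ]
pin [297. 195.] 69 [0.6253 0.0143] [0.0249 0.0261]
blue top [0.5925 0.0265] 0.0563 tool [0.0006 0.0009]
nest from far pins [0.00047826 0.00155164] nest from before [0.00073043 0.00146515]
```

```bash
python3 -m handwheel '[[[0,0.0006,0],[0,0,0],-1],[[0,0,0.005],[0,0,0],-1],[[0,0,0.004],[0,0,0],-1],[[0,0,0.003],[0,0,0],-1],[[0,0,0.003],[0,0,0],-1],[[0,0,0.002],[0,0,0],-1],[[0,0,0],[0,0,0],-1],[[0,0,0],[0,0,0],-1]]'
python3 -m handwheel '[[[0,0,0.001],[0,0,0],-1],[[0,0,0],[0,0,0],-1]]'
python3 -m handwheel '[[[0,0,0.001],[0,0,0],-1],[[0,0,0],[0,0,0],-1]]'
```

```text
t: 14.75
ee_pos: [0.5916, 0.0269, 0.049]
tcp_rot: [0.975, 0.224, 0.0, -0.0]
ft_force: [-0.3, -0.3, -1.8]
gripper_width: 0.615
finger_force: 63.2
t: 14.95
ee_pos: [0.5918, 0.0269, 0.0486]
tcp_rot: [0.975, 0.224, 0.0, 0.0]
ft_force: [-1.3, -0.3, 1.1]
gripper_width: 0.613
finger_force: 63.6
t: 15.15
ee_pos: [0.5918, 0.0269, 0.0485]
tcp_rot: [0.975, 0.224, 0.0, 0.0]
ft_force: [-5.1, 0.1, 8.2]
gripper_width: 0.611
finger_force: 64.5
```

Seated by force at the expected height. I'll release, back off, check, and triangulate the probe's top from the two fixed views.

```bash
python3 -m handwheel '[[[0,0,-0.0007],[0,0,0],-0.2],[[0,0,0],[0,0,0],0.6],[[0,0,0],[0,0,0],1],[[0,0,0],[0,0,0],1],[[0,0,0],[0,0,0],1],[[0,0,-0.02],[0,0,0],1],[[0,0,-0.04],[0,0,0],1],[[-0.03,0.01,-0.04],[0,0,0],1],[[-0.03,0,0],[0,0,0],1],[[0,0,0],[0,0,0],1],[[0,0,0],[0,0,0],1]]'
python3 - <<'E'
from h import *
im,d,p,s=wrist("w8");N=np.array([.5928,.0262]);print(np.round(s["ee_pos"],4))
P=pins(im,p,s,N);print(P.mean(0))
b=circ(im,p,s,(90,120,200),(118,255,255),N,.056,"blue top")
r=circ(im,p,s,(0,120,100),(8,255,255),N,.056,"red");print("spot radius",np.linalg.norm(b-r))
m=cv2.inRange(cv2.cvtColor(im,cv2.COLOR_BGR2HSV),(90,120,200),(118,255,255));uv=np.argwhere((m>0)&(d>0))[:,::-1]
X=plane(uv,.056,p);k=np.linalg.norm(X[:,:2]-N,axis=1)<.024
c,ry=rays(uv[k],p);W=c+ry*d[uv[k][:,1],uv[k][:,0]][:,None]
A=np.c_[W[:,:2]-N,np.ones(len(W))];print("tilt,z",np.linalg.lstsq(A,W[:,2],rcond=None)[0].round(4))
pt,ps=vision.camera_params("top"),vision.camera_params("scene")
print("probe top",tri((123.7,255.3),pt,(316.0,123.0),ps))
t=np.load("pics/top0.npz")["im"];hs=cv2.cvtColor(t,cv2.COLOR_BGR2HSV)
m=cv2.inRange(hs[225:290,100:175],(18,150,150),(35,255,255));c=max(cv2.findContours(m,0,1)[0],key=cv2.contourArea)+[100,225]
print("grip top",square(c,.120,pt),cv2.boundingRect(c))
m=cv2.inRange(hs[225:290,100:175],(0,0,150),(180,70,255));m=cv2.morphologyEx(m,cv2.MORPH_CLOSE,np.ones((5,5)));c=max(cv2.findContours(m,0,1)[0],key=cv2.contourArea)+[100,225]
print("block top",square(c,.050,pt),cv2.boundingRect(c))
E
```

```text
t: 16.25
ee_pos: [0.5423, -0.0079, 0.147]
tcp_rot: [0.975, 0.223, 0.0, -0.0]
ft_force: [-0.5, 0.4, 0.5]
gripper_width: 0.998
finger_force: 0.0
[ 0.5423 -0.0079  0.147 ]
pin [209.4  89.1] 36 [0.6041 0.0588] [ 0.0847 -0.0332]
pin [272.6  89.1] 36 [0.6255 0.0148] [0.0848 0.0157]
pin [212.3 152.2] 30 [0.56   0.0373] [ 0.0357 -0.033 ]
pin [271.5 152.2] 28 [ 0.5814 -0.0067] [0.0357 0.0159]
[0.59275411 0.02606986]
blue top [0.5917 0.026 ] 0.0543 tool [ 0.0592 -0.0091]
red [0.5935 0.0378] 0.0082 tool [ 0.066  -0.0189]
spot radius 0.011956986869006236
tilt,z [ 0.0009 -0.0009  0.0563]
probe top (array([0.43750176, 0.28418605, 0.11976936]), np.float64(0.005497572215000148))
grip top (array([0.43751064, 0.28188059]), (0.027779798954725266, 0.031280942261219025), 0.14503511786460876) (116, 248, 16, 15)
block top (array([0.43861955, 0.28263557]), (0.06953153014183044, 0.07140316814184189), 0.10641955584287643) (117, 239, 34, 33)
```

The disc is seated: top at 0.0563, no tilt, spot at (0.5935, 0.0378) with a 12 mm radius. The probe is at about (0.438, 0.283), and triangulation puts its top at z = 0.120. I'll go there with a 64° turn so the jaws match the grip's sides.

```bash
python3 -m handwheel '[[[0.0011,-0.0422,-0.02],[0,0,0],1],[[0.0011,-0.0422,-0.02],[0,0,0],1],[[0.0011,-0.0422,-0.013],[0,0,0],1],[[0.0011,-0.0422,0],[0,0,0],1],[[0.0011,-0.0422,0],[0,0,0],1],[[0.0011,-0.0422,0],[0,0,0],1],[[0,0,0],[0,0,-8],1],[[0,0,0],[0,0,-8],1],[[0,0,0],[0,0,-8],1],[[0,0,0],[0,0,-8],1],[[0,0,0],[0,0,-8],1],[[0,0,0],[0,0,-8],1],[[0,0,0],[0,0,-8],1],[[0,0,0],[0,0,-8],1],[[0,0,0],[0,0,0],1],[[0,0,0],[0,0,0],1]]'
python3 - <<'E'
from h import *
im,d,p,s=wrist("w9");print(np.round(s["ee_pos"],4),Rn.from_quat(s["tcp_rot"]).as_matrix().round(4).tolist())
N=np.array([.438,.283]);hsv=cv2.cvtColor(im,cv2.COLOR_BGR2HSV)
m=cv2.inRange(hsv,(18,120,120),(35,255,255))
for c in cv2.findContours(m,0,1)[0]:
    if cv2.contourArea(c)>100: print(cv2.boundingRect(c),square(c,.12,p),where(square(c,.12,p)[0],s))
E
```

```text
t: 17.9
ee_pos: [0.4381, 0.2234, 0.1995]
tcp_rot: [0.709, 0.705, -0.0, -0.0]
ft_force: [1.2, -0.6, 0.5]
gripper_width: 0.995
finger_force: 0.0
[0.4381 0.2234 0.1995] [[0.0061, 1.0, -0.0007], [1.0, -0.0061, -0.0002], [-0.0002, -0.0007, -1.0]]
(232, 102, 41, 42) (array([0.43865982, 0.28305227]), (0.029070548713207245, 0.029458319768309593), 2.710448741912842) [0.05967437 0.00016703]
```

View pics/w9.png

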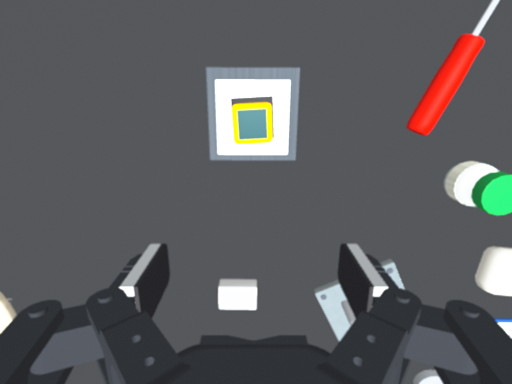

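The view shows the probe's display at (253,124) in the stand, with the grip square 29 mm (30 given) and turned about 2° from the tool. The screwdriver and jar are clear, and the gauge block is at (238,294), below the path. I'll grasp the probe.

```bash
python3 -m handwheel '[[[0.03,0,0],[0,0,0],1],[[0.0297,0.0002,0],[0,0,0],1],[[0,0,0.03],[0,0,-2],1],[[0,0,0.04],[0,0,0],1],[[0,0,0.04],[0,0,0],1],[[0,0,0.015],[0,0,0],1],[[0,0,0.005],[0,0,0],1],[[0,0,0],[0,0,0],1],[[0,0,0],[0,0,0],1]]'
python3 -m handwheel '[[[0,0,0],[0,0,0],-1],[[0,0,0],[0,0,0],-1],[[0,0,0],[0,0,0],-1],[[0,0,0],[0,0,0],-1],[[0,0,0],[0,0,0],-1],[[0,0,0],[0,0,0],-1],[[0,0,0],[0,0,0],-1],[[0,0,0],[0,0,0],-1],[[0,0,0],[0,0,0],-1],[[0,0,0],[0,0,0],-1]]' 60
```

```text
t: 18.85
ee_pos: [0.4392, 0.2832, 0.0715]
tcp_rot: [0.696, 0.718, 0.001, 0.0]
ft_force: [-0.6, 0.5, 0.1]
gripper_width: 0.997
finger_force: 0.0
t: 19.85
ee_pos: [0.4386, 0.2828, 0.0704]
tcp_rot: [0.696, 0.718, 0.0, 0.0]
ft_force: [-1.4, 0.0, 5.5]
gripper_width: 0.339
finger_force: 59.7
```

```bash
python3 -m handwheel '[[[0,0,-0.01],[0,0,0],-1],[[0,0,-0.025],[0,0,0],-1],[[0,0,-0.03],[0,0,0],-1],[[0,0,-0.015],[0,0,0],-1],[[-0.0387,0.0182,0],[0,0,0],-1],[[-0.0387,0.0182,0],[0,0,0],-1],[[-0.0387,0.0182,0],[0,0,0],-1],[[-0.0387,0.0182,0],[0,0,0],-1],[[-0.0387,0.0182,0],[0,0,0],-1],[[-0.0387,0.0182,0],[0,0,0],-1],[[-0.0387,0.0182,0],[0,0,0],-1],[[-0.0387,0.0182,0],[0,0,0],-1],[[0,0,0],[0,0,0],-1],[[0,0,0],[0,0,0],-1],[[0,0,0],[0,0,0],-1]]' 80
python3 - <<'E'
from h import *
im,d,p,s=wrist("w10");e=np.array(s["ee_pos"]);print(e.round(4),Rn.from_quat(s["tcp_rot"]).as_matrix().round(4).tolist(),s["ft_force"],s["finger_force"])
N=np.array([.5928,.0262]);P=pins(im,p,s,N)
b=circ(im,p,s,(90,120,200),(118,255,255),N,.056,"blue top");r=circ(im,p,s,(0,120,100),(8,255,255),N,.056,"red")
zt=e[2]+.0496;m=cv2.inRange(cv2.cvtColor(im,cv2.COLOR_BGR2HSV),(18,120,120),(35,255,255))
for c in cv2.findContours(m,0,1)[0]:
    q=square(c,zt,p)
    if cv2.contourArea(c)>100: print(cv2.boundingRect(c),q,where(q[0],s))
E
```

```text
t: 21.35
ee_pos: [0.5933, -0.0213, 0.1494]
tcp_rot: [0.695, 0.719, -0.0, -0.001]
ft_force: [0.3, 0.6, -0.6]
gripper_width: 0.342
finger_force: 79.5
[ 0.5933 -0.0213  0.1494] [[-0.0328, 0.9995, -0.0011], [0.9995, 0.0328, 0.0005], [0.0006, -0.0011, -1.0]] [ 0.29265555  0.56778533 -0.58402403] 79.45310354232788
blue top [0.5915 0.0259] 0.0548 tool [ 0.0472 -0.0002]
red [0.5935 0.0378] 0.0082 tool [0.0591 0.0022]
(183, 234, 29, 35) (array([0.57215232, 0.00322598]), (0.01654137298464775, 0.005795697681605816), 54.91032028198242) [ 0.0252027  -0.02034983]
(215, 215, 79, 124) (array([ 0.59446436, -0.00938807]), (0.030249478295445442, 0.05256367102265358), 2.3363940715789795) [0.0118647  0.00153712]
```

View pics/w10.png

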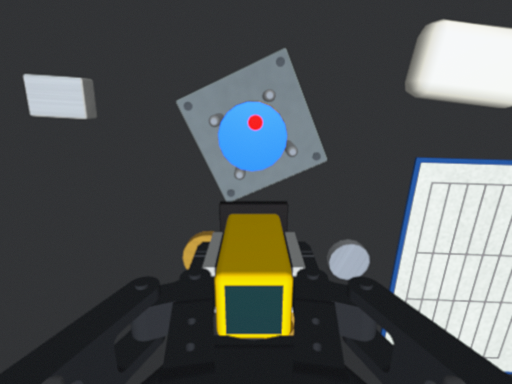

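The view shows the spot at (256,122) on the blue disc, seated between the pins. The probe is upright in the jaws, with its display centred near (254,309). I'll locate the display centre, and from it the probe axis, relative to the TCP.

```bash
python3 - <<'E'
from h import *
im=cv2.imread("pics/w10.png");p=vision.camera_params("wrist");s=monitor.observe();e=np.array(s["ee_pos"]);zt=e[2]+.0496
hsv=cv2.cvtColor(im,cv2.COLOR_BGR2HSV);print(hsv[309,254],hsv[240,254],hsv[278,254],hsv[330,254],hsv[208,254])
m=cv2.inRange(hsv,(75,60,20),(110,255,140));m[:275]=0;m[:,:215]=0;m[:,295:]=0
c=max(cv2.findContours(m,0,1)[0],key=cv2.contourArea);q=square(c,zt,p);print("display",cv2.boundingRect(c),q,"tool",where(q[0],s))
m=cv2.inRange(hsv,(18,120,205),(35,255,255));m[:255]=0;c=max(cv2.findContours(m,0,1)[0],key=cv2.contourArea);q=square(c,zt,p);print("top face",cv2.boundingRect(c),q,"tool",where(q[0],s))
sc,dd=vision.capture("scene");ps=vision.camera_params("scene")
c0=e+[0,0,.0496]
uv=cv2.projectPoints(c0[None],cv2.Rodrigues(np.array(ps["R"]))[0],np.array(ps["t"]),np.array(ps["mtx"]),np.array(ps["D"]))[0].ravel();print("proj",uv)
u,v=uv.astype(int);cv2.imwrite("pics/s2.png",cv2.resize(sc[v-50:v+60,u-60:u+60],None,fx=5,fy=5,interpolation=cv2.INTER_CUBIC))
E
```

```text
[ 93 150  73] [ 24 255 142] [ 27 255 245] [ 95 149  72] [165  11  45]
display (226, 287, 56, 46) (array([ 0.59460729, -0.02216464]), (0.02109752595424652, 0.02062365598976612), 2.0316977500915527) tool [-0.00119407  0.00119867]
top face (216, 274, 76, 61) (array([ 0.59452224, -0.0198542 ]), (0.02827492728829384, 0.027159584686160088), 2.0269856452941895) tool [0.00111792 0.00119079]
proj [238.46120202 168.13300709]
```

View pics/s2.png

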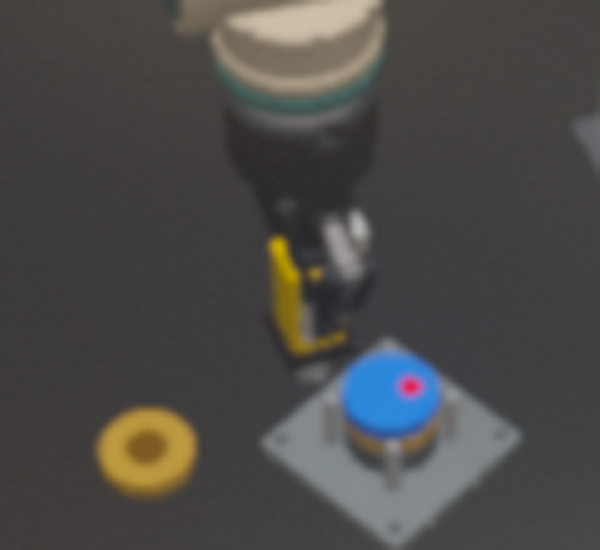

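The scene crop shows the probe held vertically, with its nose at crop (313,370) beside the seated disc and the spot at (410,386). I'll move over the spot and lower to just above contact.

```bash
python3 -m handwheel '[[[0.02,0,0],[0,0,0],-1],[[0.025,0.001,0],[0,0,0],-1],[[0.0145,0,0.005],[0,0,0],-1],[[0,0,0.01],[0,0,0],-1],[[0,0,0.01],[0,0,0],-1],[[0,0,0.005],[0,0,0],-1],[[0,0,0],[0,0,0],-1],[[0,0,0],[0,0,0],-1],[[0,0,0],[0,0,0],-1],[[0,0,0],[0,0,0],-1]]' 80
python3 - <<'E'
from h import *
F=[];sc,_=vision.capture("scene")
for i in range(4): s=monitor.observe();F.append(s["ft_force"][2]);vision.capture("top")
print(np.round(s["ee_pos"],4),np.round(F,2),s["ft_torque"],Rn.from_quat(s["tcp_rot"]).as_matrix()[:,2].round(4))
ps=vision.camera_params("scene");e=np.array(s["ee_pos"])
uv=cv2.projectPoints((e-[0,0,.05])[None],cv2.Rodrigues(np.array(ps["R"]))[0],np.array(ps["t"]),np.array(ps["mtx"]),np.array(ps["D"]))[0].ravel()
u,v=uv.astype(int);cv2.imwrite("pics/s3.png",cv2.resize(sc[v-30:v+25,u-30:u+30],None,fx=10,fy=10,interpolation=cv2.INTER_CUBIC));print(u-30,v-30)
E
```

```text
t: 22.45
ee_pos: [0.5932, 0.0372, 0.1205]
tcp_rot: [0.696, 0.718, 0.0, 0.0]
ft_force: [1.2, 0.5, -1.3]
gripper_width: 0.339
finger_force: 79.5
[0.593  0.0373 0.1201] [-0.36 -1.09 -1.99 -1.97] [-0.04055647 -0.02024316 -0.01262235] [ 4.e-04  1.e-04 -1.e+00]
229 162
```

View pics/s3.png

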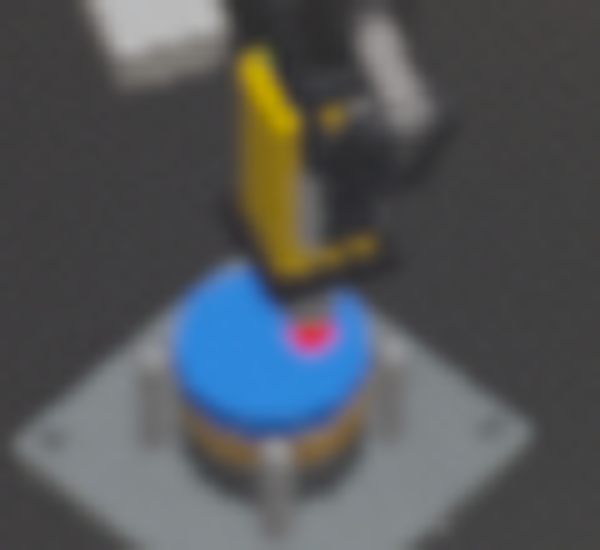

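The nose is right above the red spot at crop (312,330), and the stack sits level between the pins. Before contact the force is about -1.4 N. I'll lower in steps and average the force at each depth.

```bash
cat > f.py <<'E'
from h import *
F=[];Z=[]
for i in range(12): s=monitor.observe();F.append(s["ft_force"]);Z.append(s["ee_pos"]);vision.capture("top")
print("F",np.mean(F,0).round(2),"+-",np.std(F,0).round(2)[2],"pos",np.mean(Z,0).round(4),s["t"])
E
python3 f.py; python3 -m handwheel '[[[0,0,0.003],[0,0,0],-1],[[0,0,0],[0,0,0],-1],[[0,0,0],[0,0,0],-1]]'|head -1; python3 f.py
python3 -m handwheel '[[[0,0,0.001],[0,0,0],-1],[[0,0,0.001],[0,0,0],-1],[[0,0,0],[0,0,0],-1],[[0,0,0],[0,0,0],-1]]'|head -1; python3 f.py
python3 -m handwheel '[[[0,0,0.001],[0,0,0],-1],[[0,0,0.001],[0,0,0],-1],[[0,0,0],[0,0,0],-1],[[0,0,0],[0,0,0],-1]]'|head -1; python3 f.py
```

```text
F [-0.14 -0.24 -1.35] +- 0.55 pos [0.5929 0.0374 0.12  ] 23.25
t: 23.6
F [ 0.02 -0.13 -1.78] +- 0.37 pos [0.5929 0.0374 0.1169] 24.15
t: 24.6
F [ 0.   -0.1   0.35] +- 0.38 pos [0.593  0.0374 0.1151] 25.15
t: 25.6
F [0.28 0.   1.64] +- 0.64 pos [0.593  0.0374 0.113 ] 26.15
```

Contact came at z ≈ 0.1164 as predicted. Force and geometry agree on about 3.2 mm in, so one more 0.8 mm.

```bash
python3 -m handwheel '[[[0,0,0.0008],[0,0,0],-1],[[0,0,0],[0,0,0],-1],[[0,0,0],[0,0,0],-1],[[0,0,0],[0,0,0],-1]]'|head -1; python3 f.py; python3 f.py
python3 - <<'E'
from h import *
s=monitor.observe();sc,_=vision.capture("scene");cv2.imwrite("pics/s4.png",cv2.resize(sc[162:222,229:289],None,fx=10,fy=10,interpolation=cv2.INTER_CUBIC));print(s["finger_force"],s["gripper_width"])
E
```

```text
t: 26.6
F [0.54 0.11 2.14] +- 0.51 pos [0.5929 0.0374 0.1122] 27.15
F [0.81 0.22 2.38] +- 0.67 pos [0.5929 0.0374 0.1122] 27.75
79.69473481178284 0.33806473673136495
```

View pics/s4.png

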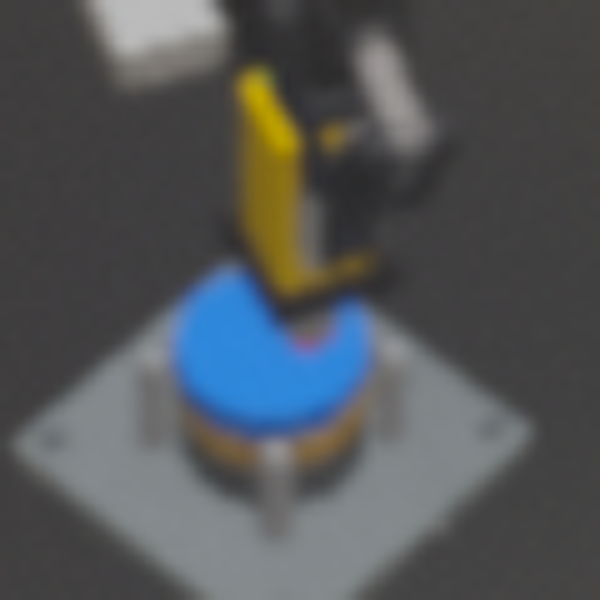

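The net force is about 3.9 N, so the plunger is about 4 mm in. The nose stands over the spot, with red visible in front of it at crop (307,345), and the stack is level. Handing in.

```bash
python3 -c "from bench import finish_job; print(finish_job())"
```

```text
the job is handed in; nothing more can be done
None
```

The spacer and then the blue disc are seated level in the nest, red spot up, and I handed in at about 28 s of the 64 s, still holding the probe upright on the spot with the plunger about 4 mm in, judged from about 3.9 N of force and the tool height.

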